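# Click the bottle warmer's dial to the next setting and start it

## Robot

A 7-joint arm with a two-finger parallel gripper is mounted at the origin on the work surface. World frame = base frame: x ahead of the robot, y to its left, z up, the work surface at z = 0. Lengths are in m, angles in rad, forces in N, time in s.
With the tool pointing down it reaches from about 0.4 to 0.925 m from the base axis. Payload 5.6 kg.
Tool frame: the origin (TCP) lies midway between the tips of the shut fingers; the grasp point (between the pads) lies 19 mm behind it (ctrl.grasp_offset is the distance from the TCP to the grasp point, in m); z points along the fingers, y is the direction in which the jaws open and shut (so a half turn about z gives the same grasp; the last joint's range is limited). The gripper opens to 85 mm and grips with 20 to 120 N. Pads are 22 mm wide; open, the fingers measure 114 mm over their backs; the gripper's body (76 mm by 85 mm) begins 54 mm behind the grasp point. The pads swing forward as they close: fully open they stand 13 mm farther back than shut.
Start: joints at [-0.043, 0.468, -0.012, 1.603, 0.006, 1.071, -0.056], TCP at [0.65, -0, 0.231] pointing down, gripper open.
Joint ranges: [-2.53, 2.53], [-0.31, 2.02], [-1.57, 1.55], [0.28, 2.44], [-1.29, 4.43], [0.15, 1.84], [-2.92, 2.92]. Speed limits (rad/s): [2.57, 2.57, 3.14, 3.14, 3.14, 3.14, 3.14].

## Interface

Orientations are given as a unit quaternion [w, x, y, z].
In Python, from bench import ctrl, cams, ticket gives the robot as it stands.
- The arm moves only by the tool send_rows, never from a script. Its argument "motion" is a list of rows, each a list of 3 entries, a list of its own where there are three numbers: the finger opening in cm, from 0 to 8.54, then the shift along the tool's x, y, z in cm, then the turn about the tool's z in degrees. In form: [[claw, [x, y, z], twist], ...]. A call has 1 to 10 rows; each row shifts and turns the commanded pose from where the row before left it, along the tool's axes as they then stand; what a row does not reach is not made up. A row lasts 1/12 s, in which the tool goes at most 41.7 mm and 7.16 degrees, less where a joint would pass 70% of its speed; a pose out of reach is approached as far as the arm can. A call with a gripper value outside its range is refused whole. The fingers move at their own pace and stop on an object; the grip force is fixed at half the most. Time passes only in rows, so rows that do not move let the fingers close. It gives the time, the measured TCP pose, the force and the opening at its end, in the units of the state.
- ctrl.get_state(): the state, without advancing time (a new reading comes with each control period).
- cams.capture(name): name is "scene" or "side" or "wrist"; returns (picture, depth): 480x640x3 uint8, red, green, blue; 480x640 float32, m along the optical axis (not along the pixel's ray), 0 where there is no reading.
- cams.camera_model(name): a dict with "fx", "fy", "cx", "cy" (pixels), "camera_from_world" (4x4, takes a point from world to camera coordinates); the wrist camera has in their place "tool_from_camera" (4x4, takes a point from camera to tool coordinates, whose origin is the TCP and whose axes are the flange's). Camera axes: x right, y down, z forward; pixel columns grow to the right and rows downward; lengths in m; the calibration is good to about 2 mm. A picture is of the moment at which its call begins: read the wrist's pose just before it. camera_model takes no time and is no camera call.
- ticket.job_done(): hands the job in, once; it reports no verdict.
The state is a dict: "time_s": time; "joint_positions": joint angles; "dq": joint speeds; "tau": joint torques, N m; "tool_pos": TCP position; "orientation": TCP orientation; "contact_force": force on the tool from outside, world axes, zero at the start; "torque": the same for the moment, N m; "finger_gap": finger opening in m.
Only numpy, scipy, OpenCV 4.12 (cv2) and the standard library are available. Lean on these libraries where they do the work, as an engineer would, in place of code of your own. Each camera call takes 0.05 s, during which the arm holds its last target. There are 200 camera calls.

## Task

The bottle is already standing in the warmer: with a fingertip on the knurled dial, turn it clockwise from the ring mark until it clicks into the next notch, the single dot in the middle, and leave it sitting there; then press the start key beside it right down and let go. Turn the dial by touch alone, without gripping it between the fingers, and do not press start before the dial is on the single dot. Work gently so that the warmer stays standing where it is, and leave the bottles, the scoop and the food box alone.

Things in the scene. Friction and masses are not known exactly. Their poses are not given: they have to be found in the camera images.
- warmer: (Sizes in mm.) White bottle warmer, 1.4 kg, loose on rubber feet, 130 (x) by 256 (y) in plan; slides if pushed sideways with over about 9 N. Origin: centre of its underside, z up. +y half: a round tower 105 high, the milk bottle in its well; -y half: a flat control deck, top at z = 60, x -65 to 65, with the dial at x = 16, y = -58 and the start key at x = -42, y = -58.
- dial (a joint): Dial angle (rad), growing clockwise seen from above. Click notches: 0 = pointer on the ring mark (start), 0.7 = single dot, 1.4 = two dots; stops just beyond the ends. Let go, it springs into the nearest notch (tipping over at 0.35 and 1.05). Leaving a notch takes about 0.045 N m, 2 N along the rim. At 0.7 the pointer looks along the warmer's +x; at 0, 0.7 rad from there toward +y.
- dial_top (a point): Centre of the dial's top face, on its upright axis (fixed to the warmer, does not turn). The dial is a grey knurled disc, diameter 44, 18 mm high, with a grippy rim and a white pointer line on top; its lower edge is 2 above the deck. The deck around it is flat and free, 25 or more to each side but the key's.
- start_top (a point): Centre of the top of the start key, a round white key of diameter 22 that stands 8 mm above the deck in a flat grey bezel of diameter 29 (2 high). It moves straight down.
- start_key (a joint): Travel of the start key (m), 0 = up, 0.004 = fully down. It springs back; it takes about 1.3 N to begin and 4 N to press fully down.
- milk_bottle: White capped baby bottle, diameter 60, 154 mm high, 0.22 kg, standing loose in the warmer's well, its underside 12 above the counter; origin centre of the underside. Leave alone.
- bottle_a: Empty clear baby bottle without a cap, diameter 62, 116 mm high, standing to the left of the warmer; origin centre of the underside. Leave alone.
- bottle_b: Another empty clear baby bottle, the same size, standing behind the warmer; origin centre of the underside. Leave alone.
- food_box: Closed clear plastic food storage box with a white lid and four snap clamps, 138 by 188, 76 mm high; origin centre of the underside. Leave alone.
- scoop: White measuring scoop standing on its cup in front of the warmer: cup diameter 38, 28 high, flat handle reaching 87 mm from the cup along its y; origin centre of the cup's underside. Leave alone.

How it is judged:
By the outcome, as a careful person would: the job done as asked, in the order asked, and still so for the second after the job is handed in, with the robot touching nothing.
It also fails if it takes over 51 s, if anything falls off the work surface, if the arm or the gripper's body presses on something with over 40 N, if the wrist force passes 120 N, or if a joint passes its speed limit or range.

## Working session

There is one attempt and no reset: what is moved stays moved. The work goes in short steps, Python scripts to look and compute and a tool call to move; the robot and the scene stay as the last step left them, time stands still between calls to the robot, and variables do not carry over. Pictures are saved under pics/ and viewed, about 8 in all and at most 12, crops included, and the job is handed in when it is done.

Besides the shell and the picture viewer there is one more tool, called after "Call:" by a JSON object that holds its "name" and its "arguments". send_rows: Moves the arm, as the interface text tells. Its arguments: {"type":"object","properties":{"motion":{"type":"array"}},"required":["motion"]}

```bash
mkdir -p pics
cat > h.py <<'E'
import numpy as np, cv2
from bench import ctrl, cams, ticket
def snap(n,f,crop=None,s=1):
    im,d=cams.capture(n); np.savez('pics/'+f+'.npz',im=im,d=d)
    o=im[:,:,::-1]
    if crop: o=o[crop[1]:crop[3],crop[0]:crop[2]]
    o=cv2.resize(o,None,fx=s,fy=s,interpolation=cv2.INTER_CUBIC)
    cv2.imwrite('pics/'+f+'.png',o); return im,d
def w_from_c(n):
    m=cams.camera_model(n)
    if 'camera_from_world' in m: return m,np.linalg.inv(m['camera_from_world'])
    from scipy.spatial.transform import Rotation as R
    s=ctrl.get_state(); q=s['orientation']; T=np.eye(4)
    T[:3,:3]=R.from_quat([q[1],q[2],q[3],q[0]]).as_matrix(); T[:3,3]=s['tool_pos']
    return m,T@np.array(m['tool_from_camera'])
def ray(n,u,v,z,mt=None):
    m,T=mt or w_from_c(n)
    d=T[:3,:3]@np.array([(u-m['cx'])/m['fx'],(v-m['cy'])/m['fy'],1]); p=T[:3,3]
    return p+d*(z-p[2])/d[2]
E
python3 - <<'E'
from h import *
s=ctrl.get_state(); print(s)
for n in('scene','side','wrist'):
    snap(n,n+'0'); m,T=w_from_c(n); print(n,m['fx'],T.round(3).tolist())
a=[cv2.resize(cv2.imread(f'pics/{n}0.png'),(400,300)) for n in('scene','side','wrist')]
cv2.imwrite('pics/all.png',np.vstack([np.hstack(a[:2]),np.hstack([a[2],a[2]*0])]))
E
```

```text
{'time_s': 0.0, 'joint_positions': array([-0.04300404,  0.468359  , -0.01158324,  1.60364605,  0.00601147,
        1.07138983, -0.05630411]), 'dq': array([-0.00113581, -0.0001187 , -0.00035495, -0.0021844 ,  0.00119655,
        0.00036234, -0.00014141]), 'tau': array([-1.81076980e-04, -5.32374322e+01,  2.12178100e-02, -2.51299274e+01,
        1.13576866e-02,  7.69772858e-03, -1.10212341e-06]), 'tool_pos': array([ 6.49435653e-01, -8.14586848e-05,  2.30340834e-01]), 'orientation': array([-5.72690954e-04,  7.07133340e-01,  7.07079669e-01, -6.73568517e-04]), 'contact_force': array([ 0.85190837, -0.56131536,  0.16429754]), 'torque': array([ 0.02956471, -0.03666099,  0.06174339]), 'finger_gap': 0.08565074273860362}
scene 456.329708560437 [[-0.484, 0.668, -0.565, 1.219], [0.875, 0.363, -0.321, 0.319], [-0.01, -0.65, -0.76, 0.897], [0.0, 0.0, 0.0, 1.0]]
side 437.42920978067116 [[-0.915, -0.27, 0.3, 0.37], [-0.404, 0.629, -0.664, 0.525], [-0.009, -0.729, -0.684, 0.629], [0.0, 0.0, 0.0, 1.0]]
wrist 381.5464369110216 [[1.0, 0.0, 0.0, 0.65], [0.0, -0.959, -0.285, 0.072], [0.0, 0.285, -0.959, 0.372], [0.0, 0.0, 0.0, 1.0]]
```

View pics/all.png

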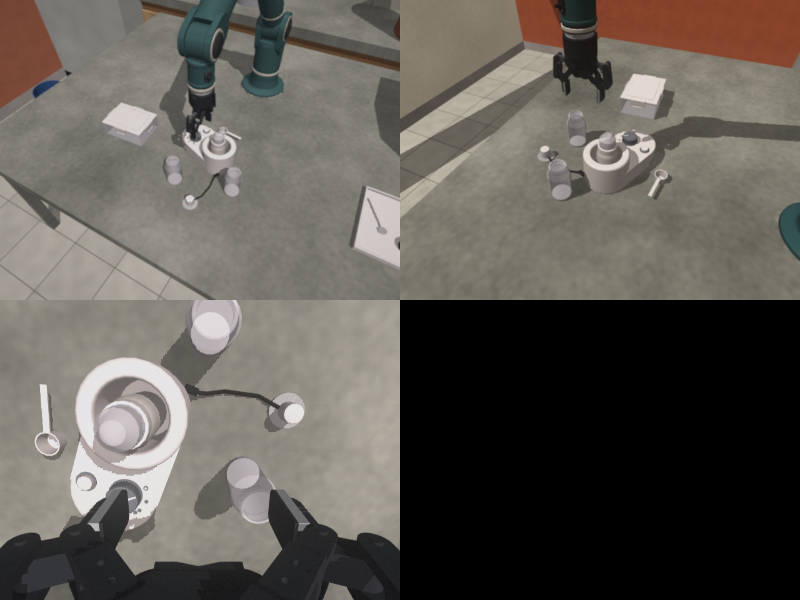

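The wrist view (lower left, half scale) shows the warmer: tower near full-res (265,220), key near (172,362) and the dial partly behind a finger near (250,390). Image right is +x and up is +y. I'll crop in on it.

Run:
```python
from h import *
o=cv2.imread('pics/wrist0.png')[280:480,90:330]
o=cv2.resize(o,None,fx=2.5,fy=2.5,interpolation=cv2.INTER_CUBIC)
p=cv2.imread('pics/side0.png')[180:310,260:440]; p=cv2.resize(p,None,fx=1.66,fy=1.66)
c=np.zeros((500,800,3),np.uint8); c[:500,:600]=o; h,w=p.shape[:2]
c[:216,600-98:800]=p[:216,:298]
cv2.imwrite('pics/c1.png',c)
mt=w_from_c('wrist')
for n,u,v,z in(('key',172,362,.068),('dial',250,395,.08),('tower',265,220,.105)): print(n,ray('wrist',u,v,z,mt).round(4))
```

```text
key [ 0.5164 -0.1365  0.068 ]
dial [ 0.5888 -0.1629  0.08  ]
tower [0.6124 0.0068 0.105 ]
```

View pics/c1.png

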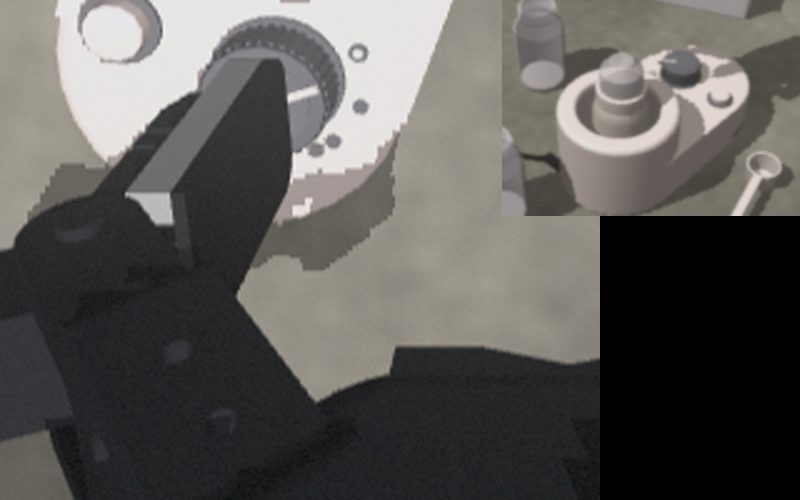

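The crop shows the key at full-res about (135,292) and the dial at about (198,315), with the pointer partly visible and a finger in the way. The deck is yawed by about -20°. I'll move back and shut the fingers for a clear look.

Call:
{"name": "send_rows", "arguments": {"motion": [[0, [-3.5, -1.2, 0], 0], [0, [-3.5, -1.2, 0], 0], [0, [-3.5, -1.2, 0], 0], [0, [-3.5, -1.2, 0], 0], [0, [-3.5, -1.2, 0], 0], [0, [-3.5, -1, 0], 0], [0, [0, 0, 0], 0], [0, [0, 0, 0], 0]]}}

```text
time_s: 0.82
tool_pos: [0.5787, -0.2132, 0.2311]
orientation: [0.0, 0.709, 0.705, -0.001]
contact_force: [0.9, 1.5, -0.7]
finger_gap: -0.0001
```

Run:
```python
from h import *
s=ctrl.get_state(); print(s['time_s'],s['tool_pos'],s['orientation'],s['contact_force'],s['finger_gap'])
snap('wrist','w2')
```

```text
0.8167 [ 0.57867521 -0.21319376  0.23109036] [ 3.99084123e-05  7.09142739e-01  7.05064739e-01 -5.37020460e-04] [ 0.8805396   1.47833571 -0.72201627] -8.234632691729623e-05
```

View pics/w2.png

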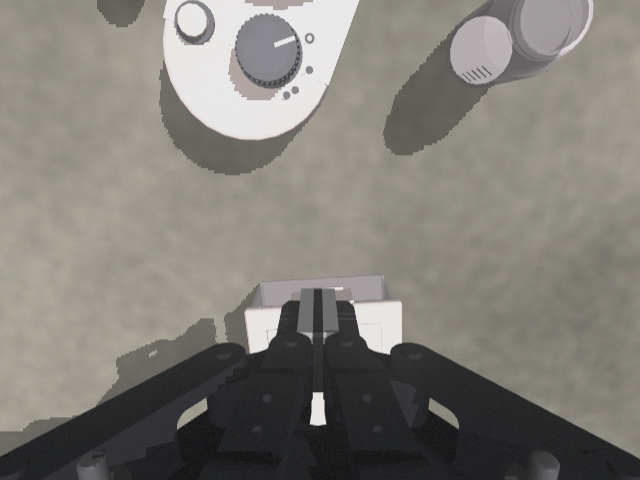

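Clear view: dial top near (267,48) with the pointer toward the ring mark (310,38), dots at (309,70) and (290,95), key at (190,21). The food box's back edge is near row 280–300, below the fingertips.

Run:
```python
from h import *
z=np.load('pics/w2.npz'); im=z['im'].astype(int); D=z['d']
mt=w_from_c('wrist'); g=im.mean(2); H,W=g.shape
m,T=mt; u,v=np.meshgrid(np.arange(W),np.arange(H))
P=np.stack([(u-m['cx'])/m['fx']*D,(v-m['cy'])/m['fy']*D,D],-1)@T[:3,:3].T+T[:3,3]
for n,(a,b) in dict(dial=(255,55),key=(190,20),deck=(220,70),boxlid=(265,315),boxtop=(320,280)).items(): print(n,P[b,a].round(4))
def top(lo,hi,x0,x1,y0,y1):
    s=(P[...,2]>lo)&(P[...,2]<hi)&(D>0)&(u>=x0)&(u<x1)&(v>=y0)&(v<y1)
    Q=P[s]; c,r=cv2.minEnclosingCircle(Q[:,:2].astype(np.float32)); print(len(Q),'med z',np.median(Q[:,2]).round(4),'circle',np.round(c,4),round(r,4),'mean',Q.mean(0).round(4)); return s
top(.074,.09,220,315,0,100); top(.065,.073,165,220,0,50)
# pointer: bright px in dial top
d=cv2.inRange(im.astype(np.uint8),(170,170,170),(255,255,255))>0
s=d&(u>255)&(u<298)&(v>25)&(v<70); ys,xs=np.nonzero(s); 
q=np.array([ray('wrist',a,b,.08,mt)[:2] for a,b in zip(xs,ys)]).astype(np.float32)
print('ptr',len(q),cv2.fitLine(q,cv2.DIST_L2,0,.01,.01).ravel().round(3))
s=(P[...,2]>.06)&(P[...,2]<.1)&(v>200)&(v<345)&((u<275)|(u>365)); Q=P[s]; print('box',Q.min(0).round(3),Q.max(0).round(3))
for n,a,b,zz in(('ring',310,38,.06),('dot',309,70,.06),('dialpx',267,48,.08),('keypx',190,21,.068)): print(n,ray('wrist',a,b,zz,mt).round(4))
```

```text
dial [ 0.5366 -0.0908  0.0792]
key [ 0.4898 -0.0662  0.0678]
deck [ 0.5065 -0.0978  0.0586]
boxlid [ 0.5347 -0.2959  0.0739]
boxtop [ 0.5829 -0.2912  0.007 ]
3479 med z 0.079 circle [ 0.5446 -0.0862] 0.023 mean [ 0.5449 -0.0863  0.0789]
794 med z 0.0668 circle [ 0.4905 -0.0656] 0.011 mean [ 0.4908 -0.0657  0.0668]
ptr 149 [ 0.83   0.557  0.559 -0.08 ]
box [ 0.515 -0.326  0.065] [ 0.655 -0.283  0.077]
ring [ 0.575  -0.0763  0.06  ]
dot [ 0.5741 -0.0981  0.06  ]
dialpx [ 0.5453 -0.0865  0.08  ]
keypx [ 0.4898 -0.0668  0.068 ]
```

Dial (0.545,-0.086), top z 0.079; key (0.491,-0.066). They are 58 mm apart as they should be, and the warmer's yaw is -21°. I'll bring the shut fingertips beside the rim, at -70° from the dial's centre.

Call:
{"name": "send_rows", "arguments": {"motion": [[0, [2.9, -0.66, 0], 0], [0, [2.9, -0.66, 0], 0], [0, [3.03, -0.66, 0], 0], [0, [0, 0, 2.6], -6.66], [0, [0, 0, 2.6], -6.67], [0, [0, 0, 2.6], -6.67], [0, [0, 0, 2.6], 0], [0, [0, 0, 2.6], 0], [0, [0, 0, 0], 0], [0, [0, 0, 0], 0]]}}

```text
time_s: 1.7
tool_pos: [0.5596, -0.1198, 0.1003]
orientation: [-0.002, 0.573, 0.82, -0.0]
contact_force: [-1.0, 0.2, 0.8]
finger_gap: 0.0001
```

```bash
cat >> h.py <<'E'
C=np.array([.5449,-.0864])
def where():
    from scipy.spatial.transform import Rotation as R
    s=ctrl.get_state(); q=s['orientation']; X=R.from_quat([q[1],q[2],q[3],q[0]]).as_matrix(); p=s['tool_pos']; d=p[:2]-C
    print('t',round(s['time_s'],2),'p',p.round(4),'x_tool deg',np.degrees(np.arctan2(X[1,0],X[0,0])).round(2),'zaxis',X[:,2].round(3),'r,theta',np.hypot(*d).round(4),np.degrees(np.arctan2(d[1],d[0])).round(1),
     'to dial in tool x,y cm',(100*(X.T[:2,:2]@(-d))).round(2),'F tool',(X.T@s['contact_force']).round(2),'Fw',s['contact_force'].round(2))
E
python3 - <<'E'
from h import *
where()
E
```

```text
t 1.7 p [ 0.5596 -0.1198  0.1003] x_tool deg 110.14 zaxis [-0.003  0.001 -1.   ] r,theta 0.0365 -66.2 to dial in tool x,y cm [ 3.64 -0.23] F tool [ 0.54 -0.88 -0.82] Fw [-1.01  0.2   0.82]
```

Call:
{"name": "send_rows", "arguments": {"motion": [[0, [-0.6, -0.25, 0], 0], [0, [0, 0, 1.2], 0], [0, [0, 0, 1.2], 0], [0, [0, 0, 1.0], 0], [0, [0, 0, 0], 0], [0, [0, 0, 0], 0], [0, [0, 0, 0], 0]]}}

```text
time_s: 2.28
tool_pos: [0.56, -0.1281, 0.0673]
orientation: [-0.0, 0.574, 0.819, 0.0]
contact_force: [0.5, -0.2, 1.0]
finger_gap: -0.0003
```

Run:
```python
from h import *
where(); snap('side','s3',(300,180,460,300),5)
```

```text
t 2.28 p [ 0.56   -0.1281  0.0673] x_tool deg 110.0 zaxis [-0.  0. -1.] r,theta 0.0444 -70.1 to dial in tool x,y cm [4.44 0.01] F tool [-0.33  0.44 -1.04] Fw [ 0.52 -0.16  1.04]
```

View pics/s3.png

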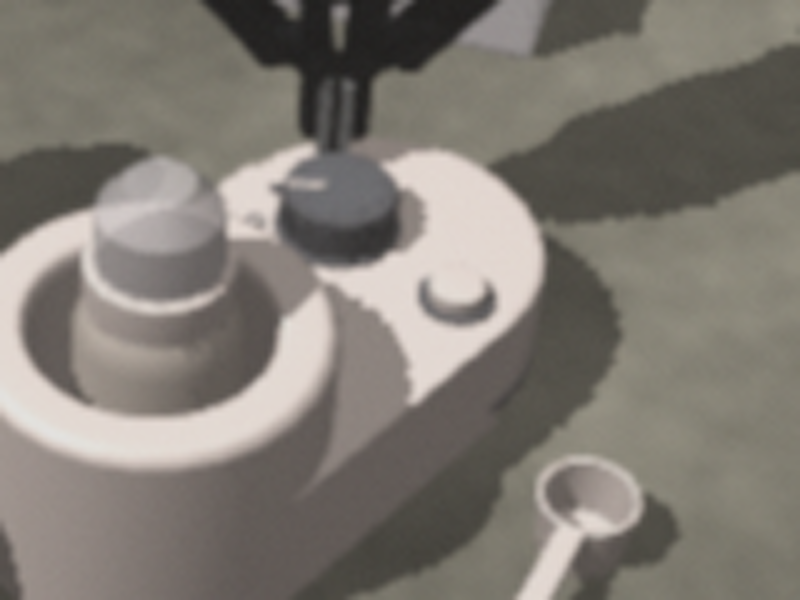

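The shut fingertips stand just behind the dial (crop ~(340,140)), clear of everything. Next I close in radially.

Call:
{"name": "send_rows", "arguments": {"motion": [[0, [0.4, 0, 0], 0], [0, [0.4, 0, 0], 0], [0, [0, 0, 0], 0], [0, [0, 0, 0], 0], [0, [0, 0, 0], 0]]}}

```text
time_s: 2.75
tool_pos: [0.5573, -0.1206, 0.0675]
orientation: [0.0, 0.574, 0.819, 0.0]
contact_force: [-0.1, -0.3, 0.2]
finger_gap: 0.0002
```

Call:
{"name": "send_rows", "arguments": {"motion": [[0, [0.1, 0, 0], 0], [0, [0, 0, 0], 0], [0, [0, 0, 0], 0]]}}

```text
time_s: 3.0
tool_pos: [0.5568, -0.1198, 0.0673]
orientation: [0.0, 0.574, 0.819, -0.0]
contact_force: [0.3, -0.1, 0.5]
finger_gap: 0.0001
```

Call:
{"name": "send_rows", "arguments": {"motion": [[0, [0.1, 0, 0], 0], [0, [0, 0, 0], 0], [0, [0, 0, 0], 0]]}}

```text
time_s: 3.25
tool_pos: [0.5566, -0.1191, 0.0673]
orientation: [0.0, 0.574, 0.819, -0.0]
contact_force: [0.1, -0.8, -0.3]
finger_gap: -0.0002
```

Run:
```python
from h import *
where()
```

```text
t 3.25 p [ 0.5566 -0.1191  0.0673] x_tool deg 109.99 zaxis [ 0. -0. -1.] r,theta 0.0347 -70.3 to dial in tool x,y cm [3.47 0.02] F tool [-0.78 -0.13  0.28] Fw [ 0.14 -0.78 -0.28]
```

Call:
{"name": "send_rows", "arguments": {"motion": [[0, [0.05, 0, 0], 0], [0, [0, 0, 0], 0], [0, [0, 0, 0], 0]]}}

```text
time_s: 3.5
tool_pos: [0.5566, -0.119, 0.0674]
orientation: [0.0, 0.574, 0.819, -0.0]
contact_force: [1.3, -2.4, -0.6]
finger_gap: 0.0003
```

Call:
{"name": "send_rows", "arguments": {"motion": [[0, [0.05, 0, 0], 0], [0, [0, 0, 0], 0], [0, [0, 0, 0], 0]]}}

```text
time_s: 3.75
tool_pos: [0.5565, -0.1189, 0.0674]
orientation: [0.001, 0.574, 0.819, -0.0]
contact_force: [2.4, -4.9, -1.4]
finger_gap: -0.0
```

Call:
{"name": "send_rows", "arguments": {"motion": [[0, [0.05, 0, 0], 0], [0, [0, 0, 0], 0], [0, [0, 0, 0], 0]]}}

```text
time_s: 4.0
tool_pos: [0.5565, -0.1189, 0.0674]
orientation: [0.001, 0.574, 0.819, -0.0]
contact_force: [2.1, -5.2, -2.7]
finger_gap: -0.0001
```

Run:
```python
from h import *
where()
```

```text
t 4.0 p [ 0.5565 -0.1189  0.0674] x_tool deg 109.94 zaxis [ 0.001 -0.002 -1.   ] r,theta 0.0345 -70.4 to dial in tool x,y cm [3.45 0.02] F tool [-5.61  0.18  2.7 ] Fw [ 2.09 -5.22 -2.69]
```

Rim contact, with about 5.6 N radial. Now I sweep clockwise about the dial axis, with the finger turning along with it.

Call:
{"name": "send_rows", "arguments": {"motion": [[0, [0.002, -0.12, 0], 2], [0, [0.002, -0.12, 0], 2], [0, [0.002, -0.12, 0], 2], [0, [0.002, -0.12, 0], 2], [0, [0, 0, 0], 0]]}}

```text
time_s: 4.42
tool_pos: [0.5521, -0.1204, 0.0674]
orientation: [0.001, 0.63, 0.776, -0.0]
contact_force: [3.8, -6.3, -2.8]
finger_gap: 0.0
```

Run:
```python
from h import *
where()
```

```text
t 4.42 p [ 0.5521 -0.1204  0.0674] x_tool deg 101.84 zaxis [ 0.002 -0.002 -1.   ] r,theta 0.0348 -78.1 to dial in tool x,y cm [ 3.48 -0.  ] F tool [-6.98  2.43  2.87] Fw [ 3.82 -6.34 -2.85]
```

Call:
{"name": "send_rows", "arguments": {"motion": [[0, [-0.018, -0.12, 0], 2], [0, [0.002, -0.12, 0], 2], [0, [0.002, -0.12, 0], 2], [0, [0, 0, 0], 0]]}}

```text
time_s: 4.75
tool_pos: [0.5482, -0.1212, 0.0674]
orientation: [0.001, 0.67, 0.742, -0.0]
contact_force: [1.5, -6.2, -2.0]
finger_gap: -0.0002
```

Run:
```python
from h import *
where()
```

```text
t 4.75 p [ 0.5482 -0.1212  0.0674] x_tool deg 95.84 zaxis [ 0.001 -0.002 -1.   ] r,theta 0.035 -84.5 to dial in tool x,y cm [3.5  0.02] F tool [-6.32  0.88  2.04] Fw [ 1.52 -6.2  -2.03]
```

Call:
{"name": "send_rows", "arguments": {"motion": [[0, [-0.008, -0.12, 0], 2], [0, [0.002, -0.12, 0], 2], [0, [0.002, -0.12, 0], 2], [0, [0, 0, 0], 0]]}}

```text
time_s: 5.08
tool_pos: [0.5433, -0.1216, 0.0673]
orientation: [0.0, 0.708, 0.706, -0.001]
contact_force: [-0.9, -6.3, 2.2]
finger_gap: -0.0001
```

Run:
```python
from h import *
where(); snap('side','s4',(320,190,420,265),6)
a=cv2.imread('pics/s4.png'); z=np.load('pics/side0.npz')['im'][190:265,320:420,::-1]; 
cv2.imwrite('pics/s4b.png',cv2.resize(np.hstack([z,cv2.resize(a,(100,75),interpolation=cv2.INTER_AREA)]),None,fx=4,fy=4,interpolation=cv2.INTER_CUBIC))
```

```text
t 5.08 p [ 0.5433 -0.1216  0.0673] x_tool deg 89.83 zaxis [-0.001 -0.002 -1.   ] r,theta 0.0352 -92.5 to dial in tool x,y cm [3.52 0.15] F tool [-6.32 -0.93 -2.17] Fw [-0.94 -6.32  2.19]
```

View pics/s4b.png

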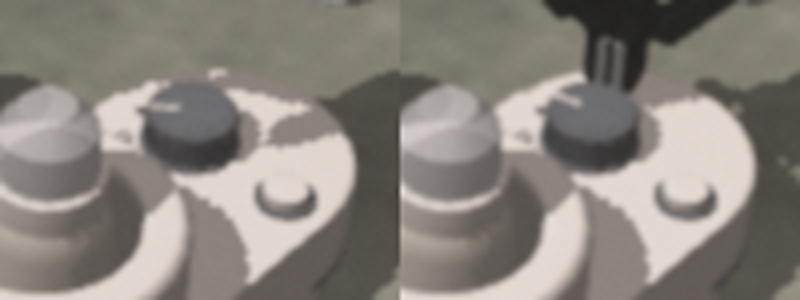

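The pointer has turned (right crop, ~(568,100)) and the tangential force has changed sign, so the dial is past the tipping point. The warmer's outline hasn't moved. I continue to the notch.

Call:
{"name": "send_rows", "arguments": {"motion": [[0, [-0.008, -0.12, 0], 2], [0, [0.002, -0.12, 0], 2], [0, [0.002, -0.12, 0], 2], [0, [0.002, -0.12, 0], 2], [0, [0.002, -0.12, 0], 2], [0, [0, 0, 0], 0]]}}

```text
time_s: 5.63
tool_pos: [0.537, -0.121, 0.0673]
orientation: [-0.0, 0.767, 0.642, -0.001]
contact_force: [-1.1, -6.6, 2.6]
finger_gap: -0.0003
```

Run:
```python
from h import *
where()
```

```text
t 5.63 p [ 0.537  -0.121   0.0673] x_tool deg 79.83 zaxis [-0.002 -0.001 -1.   ] r,theta 0.0355 -102.9 to dial in tool x,y cm [3.55 0.17] F tool [-6.68  0.04 -2.56] Fw [-1.13 -6.57  2.57]
```

Call:
{"name": "send_rows", "arguments": {"motion": [[0, [-0.018, -0.12, 0], 2], [0, [0.002, -0.12, 0], 2], [0, [0.002, -0.12, 0], 2], [0, [0, 0, 0], 0], [0, [-0.1, 0, 0], 0], [0, [-0.3, 0, 0], 0], [0, [-0.6, 0, 0], 0], [0, [0, 0, -2.5], 0], [0, [0, 0, -3], 0], [0, [0, 0, 0], 0]]}}

```text
time_s: 6.47
tool_pos: [0.5349, -0.1287, 0.1268]
orientation: [0.002, 0.799, 0.602, 0.003]
contact_force: [0.1, 0.1, 1.5]
finger_gap: 0.0004
```

Run:
```python
from h import *
where()
```

```text
t 6.47 p [ 0.5349 -0.1287  0.1268] x_tool deg 74.0 zaxis [ 0.008 -0.    -1.   ] r,theta 0.0435 -103.3 to dial in tool x,y cm [ 4.34 -0.21] F tool [ 0.14  0.08 -1.49] Fw [0.1  0.11 1.49]
```

Released. Back to a clear viewpoint to check the notch.

Call:
{"name": "send_rows", "arguments": {"motion": [[0, [0, 0, -3.5], -5.4], [0, [0, 0, -3.5], -5.3], [0, [0, 0, -3.5], -5.3], [0, [-2.8, 0.8, 0], 0], [0, [-2.8, 0.8, 0], 0], [0, [-2.6, 0.8, 0], 0], [0, [0, 0, 0], 0], [0, [0, 0, 0], 0], [0, [0, 0, 0], 0]]}}

```text
time_s: 7.22
tool_pos: [0.5556, -0.2093, 0.2267]
orientation: [-0.001, 0.707, 0.707, 0.0]
contact_force: [-0.4, -0.3, 0.3]
finger_gap: 0.0
```

Run:
```python
from h import *
where(); im,D=snap('wrist','w5',(140,0,360,165),3.6)
mt=w_from_c('wrist'); m,T=mt; u,v=np.meshgrid(np.arange(640),np.arange(480))
P=np.stack([(u-m['cx'])/m['fx']*D,(v-m['cy'])/m['fy']*D,D],-1)@T[:3,:3].T+T[:3,3]
R=np.hypot(P[...,0]-C[0],P[...,1]-C[1])
s=(P[...,2]>.074)&(P[...,2]<.09)&(R<.035); c,r=cv2.minEnclosingCircle(P[s][:,:2].astype(np.float32)); print('dial',c,r,P[s].mean(0))
K=(P[...,2]>.064)&(P[...,2]<.073)&(np.hypot(P[...,0]-.4908,P[...,1]+.0657)<.02); k,r=cv2.minEnclosingCircle(P[K][:,:2].astype(np.float32)); print('key',k,r,P[K].mean(0),np.median(P[K][:,2]))
g=im.mean(2); R=np.hypot(P[...,0]-c[0],P[...,1]-c[1]); q=s&(R<.018); b=q&(g>np.median(g[q])+40)
L=P[b][:,:2].astype(np.float32); print(len(L),L.mean(0)-c); f=cv2.fitLine(L,1,0,.01,.01).ravel(); print('pointer deg',np.degrees(np.arctan2(f[1],f[0])),'key->dial deg',np.degrees(np.arctan2(c[1]-k[1],c[0]-k[0])))
```

```text
t 7.22 p [ 0.5556 -0.2093  0.2267] x_tool deg 90.03 zaxis [-0.001  0.001 -1.   ] r,theta 0.1234 -85.0 to dial in tool x,y cm [12.29 -1.07] F tool [-0.29 -0.4  -0.27] Fw [-0.4  -0.29  0.27]
dial (0.5439386963844299, -0.08824746310710907) 0.022987931966781616 [ 0.54422513 -0.08842295  0.0789939 ]
key (0.49019020795822144, -0.06754142045974731) 0.011108314618468285 [ 0.49043945 -0.06779839  0.06681127] 0.06685282259327507
85 [ 0.0111385  -0.00466378]
pointer deg -20.775984 key->dial deg -21.0686572539701
```

View pics/w5.png

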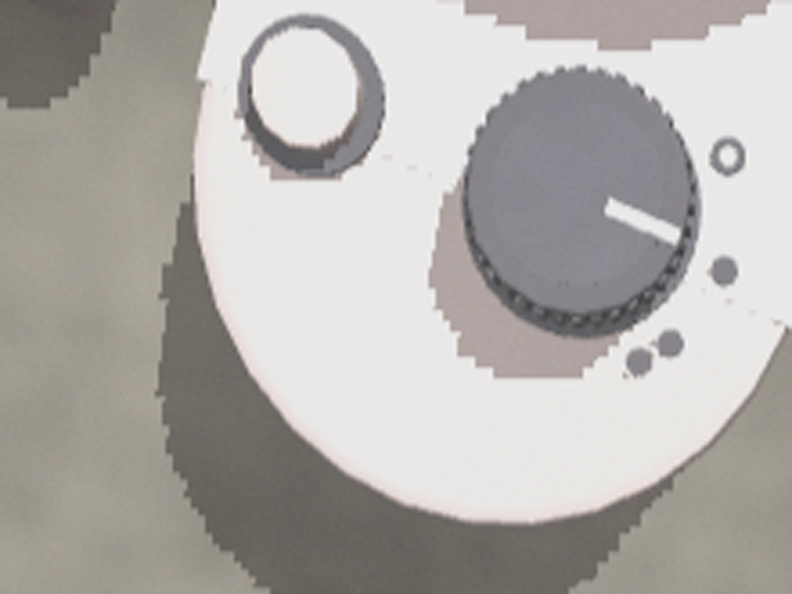

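The dial sits on the single dot: pointer -20.8° against the warmer's x axis at -21.1°. Key centre is about (0.490,-0.067), top z about 0.067. On to the key.

Call:
{"name": "send_rows", "arguments": {"motion": [[0, [3.6, -1.65, 0], 0], [0, [3.6, -1.65, 0], 0], [0, [3.6, -1.65, 0], 0], [0, [3.45, -1.65, 0], 0], [0, [0, 0, 3.2], 0], [0, [0, 0, 3.2], 0], [0, [0, 0, 3.2], 0], [0, [0, 0, 3.2], 0], [0, [0, 0, 0], 0], [0, [0, 0, 0], 0]]}}

```text
time_s: 8.1
tool_pos: [0.4887, -0.0667, 0.0985]
orientation: [-0.002, 0.706, 0.708, -0.001]
contact_force: [0.0, 0.4, 0.8]
finger_gap: 0.0001
```

Run:
```python
from h import *
where()
```

```text
t 8.1 p [ 0.4887 -0.0667  0.0985] x_tool deg 90.1 zaxis [-0.004  0.001 -1.   ] r,theta 0.0596 160.7 to dial in tool x,y cm [-1.98  5.62] F tool [ 0.41  0.02 -0.77] Fw [0.02 0.41 0.77]
```

Call:
{"name": "send_rows", "arguments": {"motion": [[0, [0, 0.1, 0.9], 0], [0, [0, 0, 0.9], 0], [0, [0, 0, 0.9], 0], [0, [0, 0, 0], 0], [0, [0, 0, 0], 0]]}}

```text
time_s: 8.52
tool_pos: [0.4908, -0.0679, 0.0722]
orientation: [-0.0, 0.707, 0.707, -0.0]
contact_force: [-0.5, -0.4, -0.4]
finger_gap: -0.0
```

Call:
{"name": "send_rows", "arguments": {"motion": [[0, [0, 0, 0.2], 0], [0, [0, 0, 0.1], 0], [0, [0, 0, 0], 0], [0, [0, 0, 0], 0]]}}

```text
time_s: 8.85
tool_pos: [0.4911, -0.0679, 0.0695]
orientation: [0.0, 0.707, 0.707, 0.0]
contact_force: [-0.2, -0.2, -0.4]
finger_gap: -0.0003
```

Call:
{"name": "send_rows", "arguments": {"motion": [[0, [0, 0, 0.1], 0], [0, [0, 0, 0.1], 0], [0, [0, 0, 0], 0], [0, [0, 0, 0], 0]]}}

```text
time_s: 9.18
tool_pos: [0.4912, -0.0679, 0.0674]
orientation: [0.0, 0.707, 0.707, 0.0]
contact_force: [0.7, -0.7, 1.6]
finger_gap: 0.0001
```

Contact with the key at z ≈ 0.0675. I press on to the bottom stop.

Call:
{"name": "send_rows", "arguments": {"motion": [[0, [0, 0, 0.1], 0], [0, [0, 0, 0.1], 0], [0, [0, 0, 0], 0], [0, [0, 0, 0], 0]]}}

```text
time_s: 9.52
tool_pos: [0.4912, -0.0679, 0.0654]
orientation: [0.0, 0.707, 0.707, 0.0]
contact_force: [0.3, -1.0, 2.7]
finger_gap: 0.0002
```

Call:
{"name": "send_rows", "arguments": {"motion": [[0, [0, 0, 0.1], 0], [0, [0, 0, 0.1], 0], [0, [0, 0, 0], 0], [0, [0, 0, 0], 0]]}}

```text
time_s: 9.85
tool_pos: [0.4913, -0.0679, 0.064]
orientation: [0.0, 0.707, 0.707, 0.0]
contact_force: [-1.8, -0.1, 10.1]
finger_gap: 0.0002
```

Call:
{"name": "send_rows", "arguments": {"motion": [[0, [0, 0, 0.1], 0], [0, [0, 0, 0.05], 0], [0, [0, 0, 0], 0], [0, [0, 0, 0], 0]]}}

```text
time_s: 10.18
tool_pos: [0.4913, -0.068, 0.0637]
orientation: [0.0, 0.707, 0.707, 0.0]
contact_force: [-6.3, 1.1, 23.0]
finger_gap: 0.0001
```

Bottomed: 4 mm of travel and the force rising steeply. Letting go straight up.

Call:
{"name": "send_rows", "arguments": {"motion": [[0, [0, 0, -0.3], 0], [0, [0, 0, -0.6], 0], [0, [0, 0, -2], 0], [0, [0, 0, -3.5], 0], [0, [0, 0, -3.5], 0], [0, [0, 0, -3.5], 0], [0, [0, 0, -3], 0]]}}

```text
time_s: 10.77
tool_pos: [0.4907, -0.0679, 0.2278]
orientation: [0.0, 0.707, 0.707, 0.0]
contact_force: [0.6, -0.3, 0.1]
finger_gap: -0.0
```

Call:
{"name": "send_rows", "arguments": {"motion": [[0, [-3.6, 1.65, 0], 0], [0, [-3.6, 1.65, 0], 0], [0, [-3.6, 1.65, 0], 0], [0, [-3.4, 1.5, 0], 0], [0, [0, 0, 0], 0], [0, [0, 0, 0], 0], [0, [0, 0, 0], 0]]}}

```text
time_s: 11.35
tool_pos: [0.5548, -0.209, 0.2249]
orientation: [-0.001, 0.707, 0.707, -0.0]
contact_force: [-0.3, 0.5, -0.2]
finger_gap: 0.0002
```

Run:
```python
from h import *
where(); im,D=snap('wrist','w6',(140,0,360,165),3)
mt=w_from_c('wrist'); m,T=mt; u,v=np.meshgrid(np.arange(640),np.arange(480))
P=np.stack([(u-m['cx'])/m['fx']*D,(v-m['cy'])/m['fy']*D,D],-1)@T[:3,:3].T+T[:3,3]
R=np.hypot(P[...,0]-C[0],P[...,1]-C[1])
s=(P[...,2]>.074)&(P[...,2]<.09)&(R<.035); c,r=cv2.minEnclosingCircle(P[s][:,:2].astype(np.float32)); print('dial',c,r)
K=(P[...,2]>.064)&(P[...,2]<.073)&(np.hypot(P[...,0]-.4908,P[...,1]+.0657)<.02); k,r=cv2.minEnclosingCircle(P[K][:,:2].astype(np.float32)); print('key',k,r,np.median(P[K][:,2]))
g=im.mean(2); R=np.hypot(P[...,0]-c[0],P[...,1]-c[1]); q=s&(R<.018); b=q&(g>np.median(g[q])+40)
f=cv2.fitLine(P[b][:,:2].astype(np.float32),1,0,.01,.01).ravel(); print('pointer',np.degrees(np.arctan2(f[1],f[0])),'axis',np.degrees(np.arctan2(c[1]-k[1],c[0]-k[0])))
sc,_=snap('side','s6'); a=cv2.imread('pics/w6.png'); b=cv2.imread('pics/s6.png')[150:340,200:460]
o=np.load('pics/side0.npz')['im'][150:340,200:460,::-1]; bb=np.hstack([o,b]); bb=cv2.resize(bb,(800,292))
print(cv2.phaseCorrelate(*[cv2.cvtColor(x[60:],6).astype(np.float64)[:,50:170].copy() for x in (np.ascontiguousarray(o),b)]))
cv2.imwrite('pics/f.png',np.vstack([bb,cv2.resize(a,(400,300)).repeat(1,0) if 0 else np.hstack([cv2.resize(a,(400,300)),np.zeros((300,400,3),np.uint8)])]))
```

```text
t 11.35 p [ 0.5548 -0.209   0.2249] x_tool deg 90.01 zaxis [-0.002  0.001 -1.   ] r,theta 0.123 -85.4 to dial in tool x,y cm [12.26 -0.99] F tool [ 0.53 -0.29  0.25] Fw [-0.29  0.53 -0.25]
dial (0.543942928314209, -0.0881878063082695) 0.022938484326004982
key (0.49012652039527893, -0.06773310899734497) 0.011079927906394005 0.06692248927340644
pointer -19.264997 axis -20.81094224515369
((0.00927648891170918, 0.5323127968107144), 0.9595012553332356)
```

View pics/f.png

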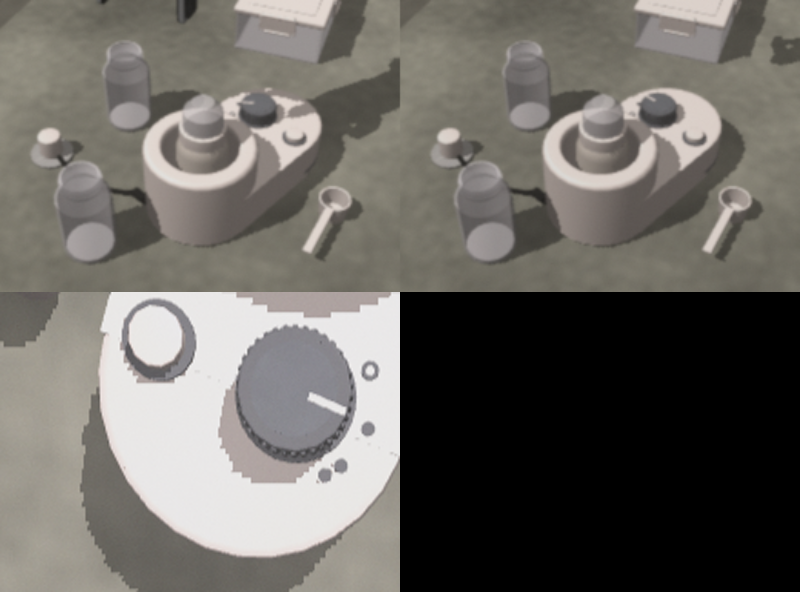

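Before and after match: bottles, scoop and box unmoved, pointer at the single dot, key up again. Handing in.

```bash
python3 -c "
from h import *
print(ticket.job_done())"
```

```text
the job is handed in; nothing more can be done
None
```

The dial was turned clockwise onto the single dot, then the start key was pressed right down and released. I handed the job in at about 11.5 s of the 51 s allowed.

- **Dial:** I pressed the shut fingertips sideways on the rim with about 6–7 N and swept them about 38° around the dial's axis, without gripping it. After release the pointer was at -20.8° against -21.1° for the warmer's x axis. In the last picture it read -19.3° against -20.8°. Both are close enough to confirm the middle notch.
- **Start key:** I pressed it only after checking the dial. It went down about 4 mm to its stop, at 23 N. Afterwards its top was back at its original height of 0.067 m.
- **Surroundings:** The side views before and after show the bottles, scoop and food box unmoved, and the robot is clear of everything.

**Disagreeing check:** the warmer may have moved slightly.
- The wrist camera put the dial about 2 mm nearer the food box (-y) than in my first measurement. That is opposite to the direction I pushed, and I put it down to the arm not having settled for that first picture.
- The side camera showed a shift of about half a pixel, roughly 1 mm, so I can't rule out a movement that small.

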